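# Lay the steel cap in the microscope nest and bolt it in

## Robot

A 6-joint arm with a two-finger parallel gripper is mounted at the origin on the work surface. World frame = base frame: x ahead of the robot, y to its left, z up, the work surface at z = 0. Lengths are in m, angles in rad, forces in N, time in s.
With the tool pointing down it reaches from about 0.25 to 0.775 m from the base axis. Payload 8.9 kg.
Tool frame: the origin (TCP) lies at the very end of the fingers, on their centre line; the grasp point (between the pads) lies 19 mm behind it (arm.pinch_z is the distance from the TCP to the grasp point, in m); z points along the fingers, y is the line along which they close (so a half turn about z gives the same grasp; the last joint's range is limited). The gripper opens to 85 mm and grips with 20 to 120 N. Pads are 22 mm wide; open, the fingers measure 114 mm over their backs; the gripper's body (76 mm by 85 mm) begins 54 mm behind the grasp point. The pads swing forward as they close: fully open they stand 13 mm farther back than shut.
Start: joints at [1.14, 0.291, -0.153, 1.127, 0, 1.431], TCP at [0.151, 0.503, 0.231] pointing down, gripper open.
Joint ranges: [-2.52, 2.52], [-0.91, 1.74], [-1.3, 1.37], [-1.96, 2.02], [-1.52, 1.47], [-3.14, 3.14]. Speed limits (rad/s): [2.22, 2.22, 2.79, 3.14, 3.14, 3.14].

## Interface

Orientations are given as a unit quaternion [x, y, z, w].
In Python, from rig import arm, viewer gives the robot as it stands.
- The arm moves only by the shell command python3 -m jog 'ROWS' [FORCE]. ROWS is text: rows parted by semicolons, each of 5 numbers parted by spaces: the shift along the tool's x, y, z in cm, then the turn about the tool's z in rad, then the finger opening in cm, from 0 to 8.54. A call has 1 to 12 rows; each row shifts and turns the commanded pose from where the row before left it, along the tool's axes as they then stand; what a row does not reach is not made up. A row lasts 1/8 s, in which the tool goes at most 62.5 mm and 10.7 degrees, less where a joint would pass 70% of its speed; a pose out of reach is approached as far as the arm can. A call is refused whole if a number of a shift passes 6.25 or a number of a turn 0.188, either way. A call with a gripper value outside its range is refused whole. The fingers move at their own pace and stop on an object; FORCE is the grip in N (left out, the last holds). Time passes only in rows, so rows that do not move let the fingers close. It gives the time, the measured TCP pose, the force, the opening and the grip force at its end, in the units of the state.
- arm.get_obs(): the state, without advancing time (a new reading comes with each control period).
- viewer.snapshot(name): name is "side" or "top"; returns a dict with "pixels" (420x560x3 uint8, red, green, blue), "intrinsics" (3x3 intrinsics, pixels), "pose" (4x4, takes a point from camera to world coordinates). Camera axes: x right, y up, looking along -z (the intrinsics and any distortion apply to the point x, -y, -z); pixel columns grow to the right and rows downward; lengths in m; the calibration is good to about 2 mm. A picture is of the moment at which its call begins. There is no depth.
- arm.finish_job(): hands the job in; it is judged then, once.
The state is a dict: "t": time; "joints": joint angles; "qd": joint speeds; "tau": joint torques, N m; "tool_pos": TCP position; "eef_rot": TCP orientation; "contact_force": force on the tool from outside, world axes, zero at the start; "ft_torque": the same for the moment, N m; "opening": opening from 0.0 (shut) to 1.0 (fully open); "finger_force": force on a finger pad.
Only numpy, scipy, OpenCV 4.12 (cv2) and the standard library are available. Lean on these libraries where they do the work, as an engineer would, in place of code of your own. Each camera call takes 0.05 s, during which the arm holds its last target. There are 200 camera calls.

## Task

The eight-sided steel cap stands on edge in the mouth of the nest on the microscope stage: with a light push tip it away from the mouth so that it lies flat with its boss upward, and ease it in until it rests against the nest's back fence. Then slide the bolt across the mouth until its tip is fully home in the keeper, without forcing it, and let go. Be gentle with the cap, keep clear of the objective above it, and leave the spare cap, the jar and the mouse where they are.

Things in the scene. Friction and masses are not known exactly. Their poses are not given: they have to be found in the camera images.
- microscope: Fixed inspection microscope. Origin on the table below the optical axis; x points from the nest's mouth to its back fence (roughly away from the robot), y to the bolt handle's side, z up. Flat stage, top 100 mm above the table, x -105 to 85, y -100 to 190 mm. Column 60 x 50 mm centred at x 30, y -175, 485 mm high, with an arm at 370 to 430 mm. Foot 35 mm high, x -90 to 110, y -210 to 90 mm.
- nest (a point): Middle of the nest on the stage's top face, on the optical axis; axes as the microscope's. A 10 mm high U of rails: inner faces at x +25 mm (back fence) and y -46, +46 mm (sides, from x -20 mm); open to -x, the mouth. Keeper and bolt channel, both at x -47 to -23 mm and up to 18 mm high, leave a 92 mm gap (y -46 to 46 mm). Channel to y 178 mm, 12 mm high beyond y 60.
- objective: Objective with ring light, fixed over the nest; must not be touched, so the tool has to come in tilted, from the mouth's side (some 30 degrees off vertical). Origin: centre of the ring light's underside, 85 mm above the stage. Ring light 60 mm in diameter, 22 mm high; above it a tube of 36 mm diameter, 52 mm from 130 mm above the origin.
- cap: The cap: loose eight-sided steel disc, 48 mm across flats, 18 mm thick, 0.19 to 0.38 kg, standing on a 20 mm wide flat in the mouth, on the bolt's line. Origin: middle of that flat. x is its axis, towards its plain face, which faces into the nest and must end downward; a boss (24 mm diameter, 5 mm high) on the -x face must end upward. 1 N near its top tips it; it then lies short of the fence.
- cap_center (a point): Centre of the cap's thickness and outline (24 mm above its flat while standing); axes as the cap's. When lying it is 9 mm above the stage; when against the back fence its x in the nest is between -1 and +1 mm. Sliding the lying cap along the stage takes 1 to 5 N.
- bolt (a joint): Travel of the sliding bolt in m: 0 drawn back, 0.104 fully home (its stop, tip 12 mm deep in the keeper); it grows as the bolt moves along the microscope's -y. Steel rod of 10 mm diameter, axis 8 mm above the stage at x -35 mm. Friction about 2.5 N, no spring, stays where it is left.
- bolt_knob (a point): Centre of the top of the bolt's handle, an upright steel post of 14 mm diameter whose top is 42 mm above the stage; it moves with the bolt, 110 mm behind the tip (at y 156 mm drawn back, y 52 mm when home). Axes as the microscope's.
- keeper (a point): Middle of the keeper's mouth (the bolt's tip enters here going along the microscope's -y); keeper 18 mm deep.
- spare_cap: Bystander: a like cap lying on the table (18 mm thick), origin at the centre of its underside. Leave alone.
- jar: Bystander: small amber sample jar, 44 mm diameter, 60 mm high, origin at the centre of its underside. Leave alone.
- mouse: Bystander: black computer mouse, 100 x 60 x 32 mm, origin at the centre of its underside. Leave alone.
There are look-alikes about, which are no part of the job. Leave any blue or red look-alike of the cap alone.

How it is judged:
On the way, in this order (a step that is already met when the one before it is completed fails the run):
1. the cap lies flat in the nest, boss upward, against the back fence (angle between cap's own x axis and vertical above 3.04 rad and x of cap_center in the frame of nest between -0.0035 and 0.004 m and y of cap_center in the frame of nest between -0.025 and 0.025 m and z of cap_center in the frame of nest between 0.006 and 0.0115 m and value of joint bolt below 0.03 m), for 0.2 s.
2. the bolt is fully home in the keeper (value of joint bolt above 0.1005 m), for 0.2 s.
At the end, for the whole second after the job is handed in: The cap lies flat (within 0.1 rad) and at rest on the stage, boss upward, against the back fence (centre -3.5 to +4 mm from the nest's in x, within 25 mm in y); the bolt is at least 100.5 of its 104 mm across, its tip in the keeper; all released (angle between cap's own x axis and vertical above 3.04 rad and x of cap_center in the frame of nest between -0.0035 and 0.004 m and y of cap_center in the frame of nest between -0.025 and 0.025 m and z of cap_center in the frame of nest between 0.006 and 0.0115 m and value of joint bolt above 0.1005 m and linear speed of cap below 0.01 m/s); the robot touches nothing.
It fails at once if the objective is touched (contact force between any of the arm, the fingers and objective above 1 N).
It fails at once if the cap is pushed or squeezed with more than 20 N (contact force between the fingers and cap above 20 N).
It fails at once if the bolt is forced with more than 30 N (contact force between the fingers and bolt above 30 N).
It fails at once if a bystander is moved by more than 15 mm (distance of any of spare_cap, jar, mouse from where it was at the start of the episode above 0.015 m).
It also fails if it takes over 54 s, if anything falls off the work surface, if the arm or the gripper's body presses on something with over 40 N, if the wrist force passes 120 N, or if a joint passes its speed limit or range.

## Working session

There is one attempt and no reset: what is moved stays moved. The work goes in short steps, Python scripts to look and compute and a shell command to move; the robot and the scene stay as the last step left them, time stands still between calls to the robot, and variables do not carry over. Pictures are saved under pics/ and viewed, at most 10 in all, crops included, and the job is handed in when it is done.

```bash
ls; mkdir -p pics; python3 - <<'E'
from rig import arm, viewer
import cv2, numpy as np
print(arm.get_obs())
for n in("side","top"):
    s=viewer.snapshot(n); cv2.imwrite(f"pics/{n}0.png",s["pixels"][:,:,::-1]); print(n,s["intrinsics"],s["pose"], [k for k in s])
E
```

```text
pics
{'t': 0.0, 'joints': array([ 1.13969891e+00,  2.91287703e-01, -1.54134139e-01,  1.12668565e+00,
       -3.20711933e-05,  1.43146477e+00]), 'qd': array([-7.50868220e-04, -2.51649426e-04,  2.40340692e-05, -4.91092187e-04,
        1.71437734e-03, -7.47118116e-04]), 'tau': array([ 2.03108946e-03, -5.37133312e+01,  3.31375301e+01,  1.53949071e-02,
        3.81955715e-05,  3.91673893e-06]), 'tool_pos': array([0.15085007, 0.50240275, 0.23072553]), 'eef_rot': array([ 1.45365995e-01,  9.89377732e-01, -6.33611826e-04, -1.69069700e-04]), 'contact_force': array([ 0.52277246, -0.01368374,  0.26533291]), 'ft_torque': array([-0.01961712, -0.01031619,  0.00230362]), 'finger_force': 0.0, 'opening': 0.9953475546467988}
side [[480.39241273   0.         281.81152333]
 [  0.         480.39241273 205.52238584]
 [  0.           0.           1.        ]] [[ 0.97103229  0.15478497 -0.18203817  0.32541529]
 [-0.2388543   0.6501296  -0.72130446 -0.86653983]
 [ 0.00670131  0.74389053  0.66826789  0.97821686]
 [ 0.          0.          0.          1.        ]] ['pixels', 'intrinsics', 'pose']
top [[400.74213895   0.         273.52162414]
 [  0.         400.74213895 215.78159168]
 [  0.           0.           1.        ]] [[ 0.01299921  0.99767629 -0.06688073  0.46756692]
 [-0.99949486  0.01102471 -0.02980756  0.02859923]
 [-0.02900095  0.06723442  0.99731564  1.14075492]
 [ 0.          0.          0.          1.        ]] ['pixels', 'intrinsics', 'pose']
```

View pics/side0.png

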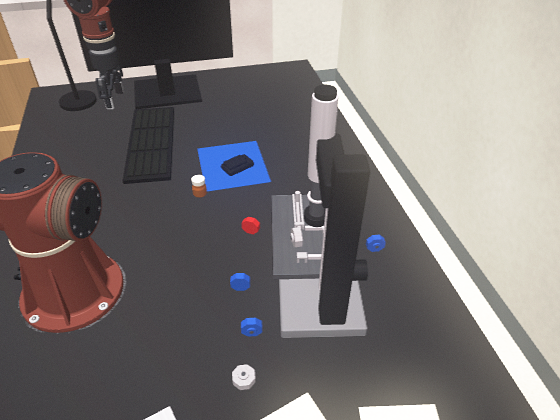

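View pics/top0.png

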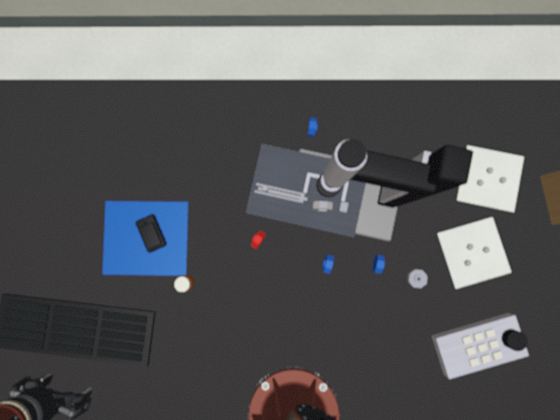

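The top view shows the stage (corners about (262,146), (247,216), (357,236)), the bolt channel at (280,192), the cap at (323,206) and the column at (450,167). The side view shows the cap at (297,237), the keeper at (302,258) and the bolt at (297,205). I'll zoom in on both.

```bash
python3 - <<'E'
import cv2, numpy as np
t=cv2.imread("pics/top0.png");s=cv2.imread("pics/side0.png")
a=cv2.resize(t[135:245,235:395],None,fx=5,fy=5,interpolation=cv2.INTER_CUBIC)
b=cv2.resize(s[180:285,260:340],None,fx=5.7,fy=5.7,interpolation=cv2.INTER_CUBIC)
cv2.imwrite("pics/tc.png",np.clip(a*1.6,0,255).astype(np.uint8));cv2.imwrite("pics/sc.png",np.clip(b*1.3,0,255).astype(np.uint8))
E
```

```text
(no output)
```

View pics/tc.png

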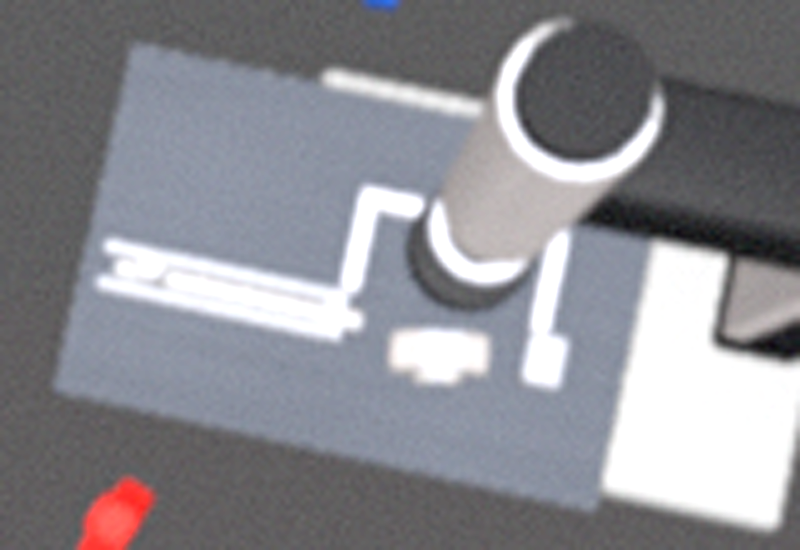

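View pics/sc.png

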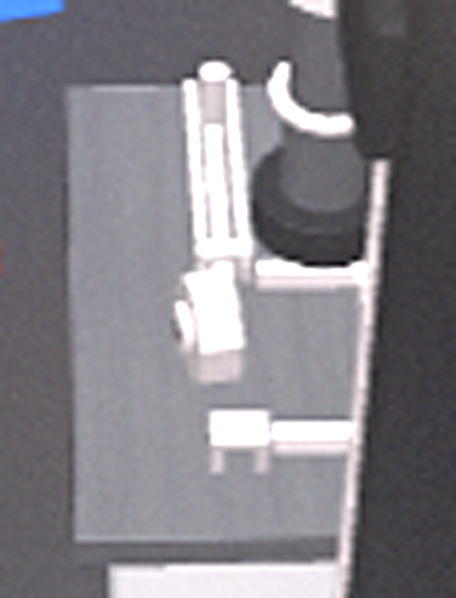

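The crops show the stage corners (top crop) at (135,45), (55,390) and (600,510). The cap is at (440,355) with its boss towards the mouth, and the knob is near (130,268). In the side crop the stage corners are (67,86) and (75,543), the knob top is at (214,70), and the cap is at (215,315).

```bash
cat > h.py <<'E'
import numpy as np
from rig import arm, viewer
from scipy.spatial.transform import Rotation as R
def ray(s,uv,z):
    K=s["intrinsics"];P=s["pose"]
    d=np.linalg.inv(K)@[uv[0],uv[1],1]; d=P[:3,:3]@(d*[1,-1,-1]); o=P[:3,3]
    return o+d*(z-o[2])/d[2]
def proj(s,p):
    P=s["pose"];c=P[:3,:3].T@(np.array(p)-P[:3,3]);c=c*[1,-1,-1];u=s["intrinsics"]@c;return u[:2]/u[2]
E
python3 - <<'E'
from h import *
t=viewer.snapshot("top");s=viewer.snapshot("side")
T=lambda u,v:((u+.5)/5-.5+235,(v+.5)/5-.5+135)
S=lambda u,v:((u+.5)/5.7-.5+260,(v+.5)/5.7-.5+180)
m=[];w=[]
for cam,uv,p in [(t,T(135,43),(85,190)),(t,T(53,391),(-105,190)),(t,T(602,512),(-105,-100)),(s,S(67,85),(-105,190)),(s,S(75,544),(-105,-100))]:
    m.append(p);w.append(ray(cam,uv,.1)[:2])
m=np.array(m)/1e3;w=np.array(w);print(w.round(4))
mc,wc=m.mean(0),w.mean(0);a=m-mc;b=w-wc
y=np.arctan2((a[:,0]*b[:,1]-a[:,1]*b[:,0]).sum(),(a*b).sum())
Rz=np.array([[np.cos(y),-np.sin(y)],[np.sin(y),np.cos(y)]]);o=wc-Rz@mc
print("yaw",y,"origin",o,"res mm",((m@Rz.T+o-w)*1e3).round(1))
def loc(cam,uv,z): return (Rz.T@(ray(cam,uv,z)[:2]-o)*1e3).round(1)
print("knob",loc(t,T(130,266),.142),loc(s,S(214,70),.142))
print("cap top mid",loc(t,T(442,347),.148), "side top",loc(s,S(212,283),.148),loc(s,S(190,275),.146))
print("keeper",loc(t,T(545,360),.118),loc(s,S(240,415),.118))
for p in [(-35,156),(-35,52),(-35,0),(-150,0),(-150,60)]: print(p,Rz@(np.array(p)/1e3)+o)
E
```

```text
[[ 0.7289  0.0937]
 [ 0.5443  0.1338]
 [ 0.4848 -0.1513]
 [ 0.5471  0.1331]
 [ 0.4853 -0.1516]]
yaw -0.20764410187163523 origin [ 0.60842034 -0.07467941] res mm [[ 1.8  0. ]
 [ 0.5 -0.9]
 [ 0.2  0.4]
 [-2.3 -0.2]
 [-0.3  0.7]]
knob [-38.  162.2] [-33.8 150.8]
cap top mid [-44.9   1.4] side top [-43.3   2.4] [-52.4   9.5]
keeper [-36.6 -53.3] [-33.4 -47.1]
(-35, 156) [0.60633238 0.08518503]
(-35, 52) [ 0.58489224 -0.01658097]
(-35, 0) [ 0.57417217 -0.06746398]
(-150, 0) [ 0.46164245 -0.04375613]
(-150, 60) [0.47401176 0.01495503]
```

```bash
python3 -m jog '-2 -2 0 0 8.54;-4 -3.8 0 0 8.54;-4 -3.8 0 0 8.54;-4 -3.8 0 0 8.54;-4 -3.8 0 0 8.54;-4 -3.8 0 0 8.54;-4 -3.8 0 0 8.54;-4 -3.8 0 0 8.54;-4 -3.8 0 0 8.54;-4 -3.8 0 0 8.54;-4 -3.8 0 0 8.54;-3 -3 0 0 8.54'; python3 -m jog '0 0 0 0.186 8.54;0 0 0 0.186 8.54;0 0 0 0.186 8.54;0 0 0 0.186 8.54;0 0 0 0.186 8.54;0 0 0 0.186 8.54;0 0 0 0.186 8.54;0 0 0 0.186 8.54;0 0 0 0 8.54'
cat >> h.py <<'E'
Y=-.20764;O=np.array([.60842,-.07468]);Rz=np.array([[np.cos(Y),-np.sin(Y)],[np.sin(Y),np.cos(Y)]])
def st():
    o=arm.get_obs();M=R.from_quat(o["eef_rot"]).as_matrix();p=Rz.T@(o["tool_pos"][:2]-O)*1e3
    f=o["contact_force"];fl=Rz.T@f[:2]
    print("t",round(o["t"],2),"local",p.round(1),"z",round(o["tool_pos"][2]*1e3,1),"yerr",round(np.arctan2(M[1,1],M[0,1])-Y,3),"zax",M[:,2].round(3),"F",fl.round(1),f[2].round(1),"j",o["joints"].round(2))
E
python3 -c "from h import *;st()"
```

```text
t: 1.7
tool_pos: [0.4591, -0.0406, 0.2312]
eef_rot: [0.146, 0.989, -0.0, 0.0]
contact_force: [0.9, 0.1, 0.7]
opening: 1.004
finger_force: 0.0
t: 2.82
tool_pos: [0.4582, -0.0385, 0.2312]
eef_rot: [0.777, 0.63, -0.0, -0.0]
contact_force: [0.3, -0.1, 1.1]
opening: 0.997
finger_force: 0.0
t 2.83 local [-154.4    4.5] z 231.2 yerr -0.0 zax [-0.  0. -1.] F [0.3 0. ] 1.1 j [-0.24  0.17 -0.32  1.09 -0.    1.54]
```

```bash
python3 -m jog '-0.1 0 2.6 0 8.54;-0.1 0 2.6 0 8.54;-0.1 0 2.6 0 8.54;0 0 2.4 0 8.54;0 1.5 0 0 8.54;0 1.5 0 0 8.54;0 0 0 0 8.54' >/dev/null
python3 - <<'E'
from h import *;import cv2
st()
a=viewer.snapshot("side")["pixels"][160:290,230:360,::-1];b=viewer.snapshot("top")["pixels"][140:260,240:380,::-1]
a=cv2.resize(a,(420,420),interpolation=2);b=cv2.resize(b,(380,326),interpolation=2);b=cv2.copyMakeBorder(b,0,94,0,0,0)
cv2.imwrite("pics/m1.png",np.clip(np.hstack([a,b])*1.3,0,255).astype(np.uint8))
E
```

```text
t 3.7 local [-122.1    1.3] z 130.3 yerr 0.001 zax [ 0.002 -0.001 -1.   ] F [ 0.8 -0.1] -0.3 j [-0.25  0.31 -0.41  0.85 -0.    1.53]
```

View pics/m1.png

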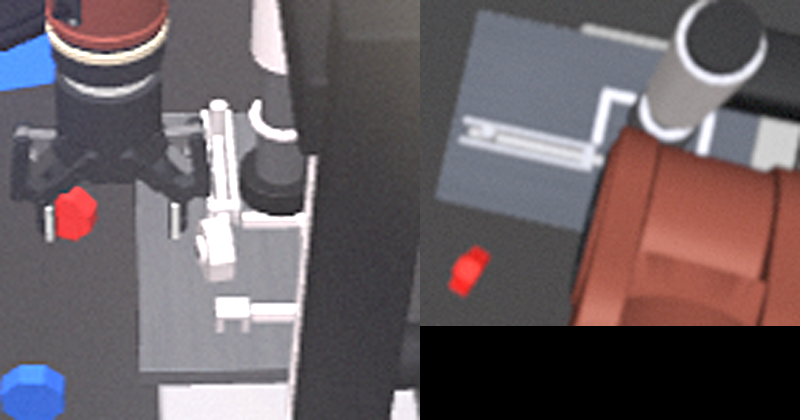

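The tip stands at about the right height, but the linkage, at (205,150) in the picture, bulges out past the pads. I'll overlay a metric grid to measure its profile against the ring light.

```bash
python3 - <<'E'
from h import *;import cv2
s=viewer.snapshot("side");im=cv2.convertScaleAbs(s["pixels"][:,:,::-1].copy(),alpha=1.8)
x0,y0,k=240,165,9; im=cv2.resize(im[y0:y0+65,x0:x0+88],None,fx=k,fy=k,interpolation=2)
o=arm.get_obs()["tool_pos"];c=Rz.T@(o[:2]-O)
def px(dx,z,dy=-.012):
    w=O+Rz@(c+[dx,dy]);u=proj(s,[w[0],w[1],o[2]+z]);return tuple(int(v) for v in ((u-[x0,y0])*k+k/2))
for dx in range(-80,121,10): cv2.line(im,px(dx/1e3,0),px(dx/1e3,.12),(0,255,255) if dx%50==0 else (0,140,140),1)
for z in range(0,121,10): cv2.line(im,px(-.08,z/1e3),px(.12,z/1e3),(0,255,0) if z%50==0 else (0,120,0),1)
cv2.imwrite("pics/g.png",im);print(im.shape)
E
```

```text
(585, 792, 3)
```

View pics/g.png

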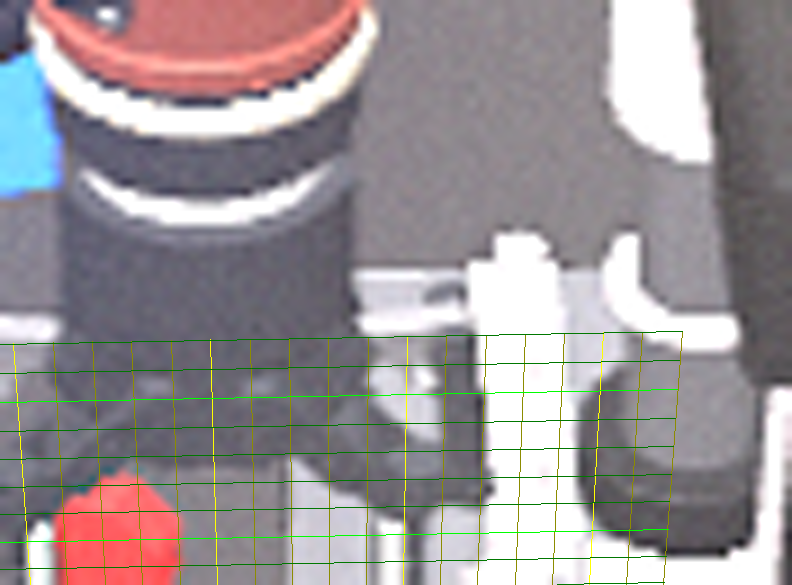

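The linkage reaches ±70 mm at ring-light height, so a vertical tool can't do the push. Moving up until joint 4 reaches its limit should tilt the tool outward in the arm's own plane. I'll align that plane with the nest's x axis first (local y = -52) and test it there, well clear of the objective.

```bash
python3 -m jog '0 -1.5 -2 0 8.54;-1 -1.5 -4 0 8.54;-1.5 0 -4 0 8.54;-1.5 0 -4 0 8.54;-1.4 0 -4 0 8.54;0 0 -4 0 8.54;0 0 -4 0 8.54;0 0 -4 0 8.54;0 0 -3 0 8.54;0 0 0 0 8.54' | head -2; python3 -c "from h import *;st()"; python3 -m jog '0 0 -2 0 8.54;0 0 -2 0 8.54;0 0 -2 0 8.54;0 0 0 0 8.54'|head -1; python3 -c "from h import *;st()"
```

```text
t: 5.1
tool_pos: [0.4467, -0.0943, 0.4613]
t 5.1 local [-154.2  -52.6] z 461.3 yerr -0.001 zax [ 0.003 -0.001 -1.   ] F [-0.3  0.2] -0.5 j [-0.37  0.14  0.25  1.68 -0.    1.41]
t: 5.6
t 5.6 local [-154.3  -52.5] z 519.4 yerr -0.001 zax [ 0.001 -0.    -1.   ] F [0.4 0.3] -0.5 j [-0.37  0.19  0.47  1.85  0.    1.41]
```

```bash
python3 -m jog '3 0 -1 0 8.54;4.4 0 -2 0 8.54;0 0 -2 0 8.54;0 0 -2 0 8.54;0 0 -2 0 8.54;0 0 0 0 8.54'|head -1; python3 -c "from h import *;st()"; python3 -m jog '0 0 -2 0 8.54;0 0 -2 0 8.54;0 0 0 0 8.54'|head -1; python3 -c "from h import *;st()"
```

```text
t: 6.35
t 6.35 local [-162.3   19.9] z 581.1 yerr -0.002 zax [ 0.03  -0.005 -1.   ] F [-0.4 -0.1] -0.7 j [-0.21  0.24  0.72  2.02  0.    1.57]
t: 6.72
t 6.72 local [-169.    19.2] z 594.1 yerr -0.002 zax [ 0.059 -0.011 -0.998] F [ 0.7 -0.4] -0.7 j [-0.21  0.21  0.72  2.02  0.    1.57]
```

Pinned at its limit, joint 4 makes the tool tilt outward as planned. I'll continue until it reaches about 30°.

```bash
python3 -m jog '0 0 -4 0 8.54;0 0 -4 0 8.54;0 0 -4 0 8.54;0 0 -4 0 8.54;0 0 0 0 8.54'|head -1; python3 -c "from h import *;st()"; python3 -m jog '0 3 -4 0 8.54;0 3 -4 0 8.54;0 0 0 0 8.54'|head -1; python3 -c "from h import *;st()"
```

```text
t: 7.35
t 7.35 local [-200.5   16.3] z 642.8 yerr -0.002 zax [ 0.173 -0.033 -0.984] F [ 0.1 -0.1] -0.3 j [-0.22  0.11  0.73  2.02  0.01  1.56]
t: 7.72
t 7.72 local [-163.6   14.4] z 662.9 yerr -0.002 zax [ 0.236 -0.046 -0.971] F [-0.7 -0.5] -0.7 j [-0.23  0.16  0.85  2.02  0.01  1.55]
```

```bash
python3 -m jog '0 1.5 -4.5 0 8.54;0 1.5 -4.5 0 8.54;0 1.5 -4.5 0 8.54;0 1.5 -4.5 0 8.54;0 1.5 -4.5 0 8.54;0 0 0 0 8.54'|head -1; python3 -c "from h import *;st()"
```

```text
t: 8.48
t 8.47 local [-180.7   11.2] z 735.7 yerr -0.003 zax [ 0.404 -0.082 -0.911] F [-0.4 -0.1] 0.1 j [-0.24  0.09  0.96  2.02  0.02  1.54]
```

```bash
python3 -m jog '0 1.5 -4.5 0 0;0 1.5 -4.5 0 0;0 1.5 -4.5 0 0;0 1.5 -4.5 0 0;0 1.5 -4.5 0 0;0 1.5 -4.5 0 0;0 0 0 0 0' 20|head -1; python3 -c "from h import *;st()"
```

```text
t: 9.35
t 9.35 local [-234.8   13. ] z 818.7 yerr -0.003 zax [ 0.579 -0.125 -0.806] F [ 0.3 -0.4] 0.2 j [-0.24 -0.03  1.05  2.02  0.02  1.54]
```

Tilt is now 36°, directed along the nest's x axis. Next I turn the tool 90° about its axis so the narrow side faces the objective, then descend.

```bash
cat >> h.py <<'E'
def need(x,y,z):
    o=arm.get_obs();M=R.from_quat(o["eef_rot"]).as_matrix();p=O+Rz@(np.array([x,y])/1e3)
    print("rows cm total to",(x,y,z),(M.T@(np.array([p[0],p[1],z/1e3])-o["tool_pos"])*100).round(2))
E
python3 -m jog '0 0 1 -0.175 0;0 0 1 -0.175 0;0 0 1 -0.175 0;0 0 1 -0.175 0;0 0 1 -0.175 0;0 0 1 -0.175 0;0 0 1 -0.175 0;0 0 1 -0.175 0;0 0 1 -0.175 0;0 0 0 0 0'|head -1; python3 -c "from h import *;st();need(-160,2,220)"
```

```text
t: 10.6
t 10.6 local [-179.7   12.5] z 742.8 yerr 1.569 zax [ 0.573 -0.123 -0.81 ] F [-0.5 -0.7] 0.4 j [-0.24 -0.16  0.57  1.67  0.01 -0.02]
rows cm total to (-160, 2, 220) [29.06 -0.93 43.51]
```

```bash
python3 -m jog '1.5 0 2 0 0;2.5 -0.1 3.75 0 0;2.5 -0.1 3.75 0 0;2.5 -0.1 3.75 0 0;2.5 -0.1 3.75 0 0;2.5 -0.1 3.75 0 0;2.5 -0.1 3.75 0 0;2.5 -0.1 3.75 0 0;2.5 -0.1 3.75 0 0;2.5 -0.1 3.75 0 0;2.5 -0.1 3.75 0 0;2.5 0 4 0 0'|head -1;python3 -m jog '0 0 0 0 0'|head -1; python3 -c "from h import *;st();need(-100,2,135.5)"
```

```text
t: 12.1
t: 12.22
t 12.22 local [-161.1    1.1] z 218.2 yerr 1.567 zax [ 0.57  -0.122 -0.813] F [0.6 0.5] 1.3 j [-0.28 -0.28 -1.    0.23  0.04 -0.06]
rows cm total to (-100, 2, 135.5) [-0.14  0.12 10.28]
```

```bash
python3 -m jog '0 0 2 0 0;0 0 3 0 0;0 0.1 3 0 0;0 0 2.1 0 0;0 0 0 0 0'|head -1; python3 - <<'E'
from h import *;import cv2
st();need(-70,1.5,135.5);need(-30,1.5,135.5)
s=viewer.snapshot("side");a=cv2.resize(s["pixels"][165:285,230:360,::-1],None,fx=4.6,fy=4.6,interpolation=2)
cv2.imwrite("pics/m2.png",np.clip(a*1.3,0,255).astype(np.uint8))
E
```

```text
t: 12.85
t 12.85 local [-97.5   1.6] z 141.1 yerr 1.569 zax [ 0.575 -0.124 -0.808] F [0.3 0.8] 0.1 j [-0.26  0.02 -1.05 -0.12  0.03 -0.05]
rows cm total to (-70, 1.5, 135.5) [-1.9  -0.    2.07]
rows cm total to (-30, 1.5, 135.5) [-5.13  0.01  4.42]
```

View pics/m2.png

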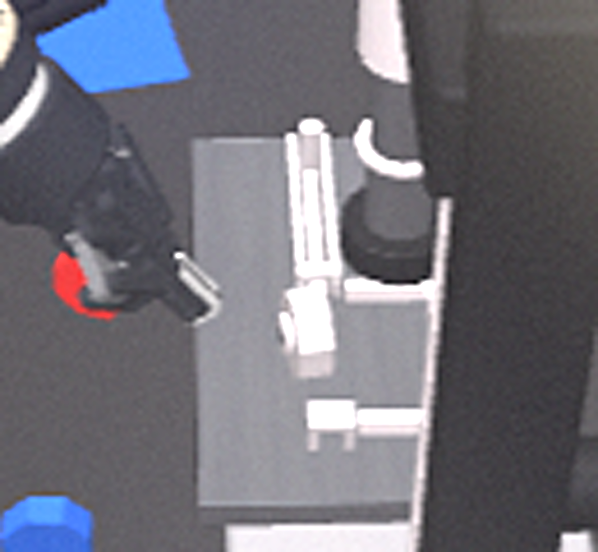

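The tool is tilted with its tip at (210,305), and the cap stands at (310,330). Next I approach it and push slowly.

```bash
python3 -m jog '-0.9 0 1 0 0;-1 0 1.07 0 0;-0.4 0 0.3 0 0;-0.24 0 0.18 0 0;-0.24 0 0.18 0 0;-0.24 0 0.18 0 0;0 0 0 0 0'|head -1;python3 -c "from h import *;st()"; python3 -m jog '-0.24 0 0.18 0 0;-0.24 0 0.18 0 0;-0.24 0 0.18 0 0;0 0 0 0 0'|head -1;python3 -c "from h import *;st()"; python3 -m jog '-0.24 0 0.18 0 0;-0.24 0 0.18 0 0;-0.24 0 0.18 0 0;0 0 0 0 0'|head -1;python3 - <<'E'
from h import *;import cv2
st()
s=viewer.snapshot("side");a=cv2.resize(s["pixels"][200:275,260:345,::-1],None,fx=4.5,fy=4.5,interpolation=2)
s=viewer.snapshot("top");b=cv2.resize(s["pixels"][165:240,290:375,::-1],None,fx=4.5,fy=4.5,interpolation=2)
cv2.imwrite("pics/m3.png",np.clip(np.hstack([a,b])*1.2,0,255).astype(np.uint8))
E
```

```text
t: 13.78
t 13.78 local [-57.2   1.7] z 134.8 yerr 1.57 zax [ 0.576 -0.124 -0.808] F [-1.9  1. ] 1.8 j [-0.26  0.11 -0.97 -0.14  0.03 -0.04]
t: 14.28
t 14.28 local [-45.2   1.9] z 137.7 yerr 1.571 zax [ 0.582 -0.125 -0.804] F [-2.4  2. ] 17.3 j [-0.26  0.12 -0.95 -0.14  0.03 -0.04]
t: 14.78
t 14.78 local [-38.8   1.6] z 135.0 yerr 1.57 zax [ 0.577 -0.124 -0.808] F [ 0.4 -0.1] -0.6 j [-0.26  0.14 -0.93 -0.13  0.03 -0.04]
```

View pics/m3.png

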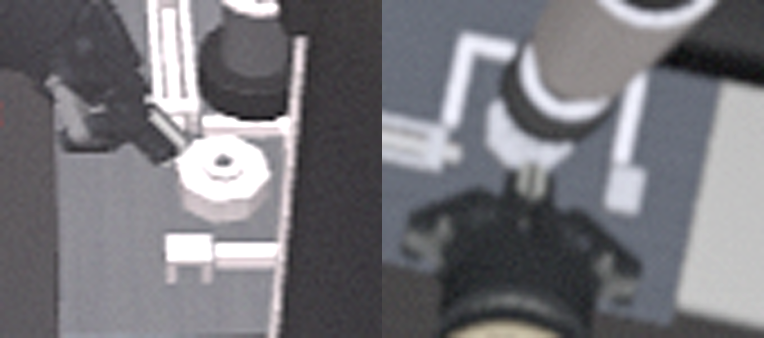

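The cap has tipped over boss-up, with the boss at (222,160) in the side crop. I'll locate its boss and outline.

```bash
python3 - <<'E'
from h import *
s=viewer.snapshot("side")
def loc(u,v,z,k=4.5,x0=260,y0=200): return (Rz.T@(ray(s,((u+.5)/k-.5+x0,(v+.5)/k-.5+y0),z)[:2]-O)*1e3).round(1)
print("boss hole",loc(222,161,.123),"left",loc(179,175,.118),"right",loc(270,170,.118),"bottom",loc(218,203,.118),"fence/rail side ref right of keeper (25,-46)",loc(279,243,.110))
st();need(-60,2,135);need(-60,2,106);need(-45,2,106);need(-35,2,106)
E
```

```text
boss hole [-12.1   5. ] left [-36.2  -0.3] right [14.6  2.2] bottom [-16.2 -22.1] fence/rail side ref right of keeper (25,-46) [ 15.6 -45.1]
t 14.93 local [-40.1   1.6] z 133.7 yerr 1.57 zax [ 0.574 -0.124 -0.809] F [-0.3 -0.1] -0.1 j [-0.26  0.14 -0.94 -0.13  0.03 -0.04]
rows cm total to (-60, 2, 135) [ 1.53  0.04 -1.27]
rows cm total to (-60, 2, 106) [3.24 0.05 1.08]
rows cm total to (-45, 2, 106) [2.02 0.05 1.96]
rows cm total to (-35, 2, 106) [1.21 0.05 2.54]
```

```bash
python3 -m jog '0.8 0 -0.65 0 0;0.9 0 -0.7 0 0;0.8 0 1.1 0 0;0.77 0 1.1 0 0;0 0 0 0 0'|head -1;python3 -c "from h import *;st();need(-48,2,108)"
```

```text
t: 15.55
t 15.55 local [-62.5   1.6] z 107.1 yerr 1.57 zax [ 0.574 -0.124 -0.81 ] F [-1.1 -0.1] 0.4 j [-0.26  0.17 -1.02 -0.24  0.03 -0.04]
rows cm total to (-48, 2, 108) [-1.23  0.04  0.77]
```

```bash
python3 -m jog '-0.4 0 0.25 0 0;-0.4 0 0.25 0 0;-0.4 0 0.25 0 0;0 0 0 0 0'|head -1;python3 -c "from h import *;st()";  python3 -m jog '-0.16 0 0.12 0 0;-0.16 0 0.12 0 0;-0.16 0 0.12 0 0;0 0 0 0 0'|head -1;python3 -c "from h import *;st()"; python3 -m jog '-0.12 0 0.09 0 0;-0.12 0 0.09 0 0;0 0 0 0 0'|head -1;python3 -c "from h import *;st();need(-33,1.6,108)"
```

```text
t: 16.05
t 16.05 local [-46.1   1.5] z 109.6 yerr 1.57 zax [ 0.576 -0.124 -0.808] F [ 0.2 -0.3] -0.7 j [-0.26  0.19 -0.98 -0.23  0.03 -0.04]
t: 16.55
t 16.55 local [-41.1   1.6] z 108.8 yerr 1.57 zax [ 0.575 -0.124 -0.809] F [-2.8  0.5] 1.3 j [-0.26  0.19 -0.97 -0.22  0.03 -0.04]
t: 16.92
t 16.93 local [-37.6   1.5] z 109.0 yerr 1.57 zax [ 0.576 -0.124 -0.808] F [-1.  -0.2] -0.7 j [-0.26  0.2  -0.96 -0.22  0.03 -0.04]
rows cm total to (-33, 1.6, 108) [-0.32  0.01  0.36]
```

```bash
for i in 1; do :; done; python3 -m jog '-0.1 0 0.08 0 0;-0.1 0 0.08 0 0;0 0 0 0 0'|head -1;python3 -c "from h import *;st()";python3 -m jog '-0.08 0 0.06 0 0;0 0 0 0 0'|head -1;python3 -c "from h import *;st()"; python3 -m jog '-0.08 0 0.06 0 0;0 0 0 0 0'|head -1;python3 -c "from h import *;st()"
```

```text
t: 17.3
t 17.3 local [-35.    1.5] z 109.0 yerr 1.57 zax [ 0.576 -0.124 -0.808] F [-2.   0.2] -0.7 j [-0.25  0.2  -0.96 -0.22  0.03 -0.04]
t: 17.55
t 17.55 local [-34.1   1.5] z 109.0 yerr 1.57 zax [ 0.576 -0.124 -0.808] F [-2.4  0.6] 0.5 j [-0.25  0.2  -0.96 -0.22  0.03 -0.04]
t: 17.8
t 17.8 local [-33.1   1.5] z 109.0 yerr 1.57 zax [ 0.576 -0.124 -0.808] F [-1.7 -0.1] 0.9 j [-0.25  0.21 -0.95 -0.22  0.02 -0.04]
```

```bash
python3 -m jog '-0.08 0 0.06 0 0;0 0 0 0 0'|head -1;python3 -c "from h import *;st()"; python3 -m jog '-0.06 0 0.045 0 0;0 0 0 0 0'|head -1;python3 -c "from h import *;st()"
```

```text
t: 18.05
t 18.05 local [-32.1   1.5] z 109.0 yerr 1.57 zax [ 0.576 -0.124 -0.808] F [-2.2  0.1] -0.1 j [-0.25  0.21 -0.95 -0.22  0.02 -0.04]
t: 18.3
t 18.3 local [-31.3   1.5] z 109.0 yerr 1.57 zax [ 0.576 -0.124 -0.808] F [-2.7  0.7] 0.6 j [-0.25  0.21 -0.95 -0.22  0.02 -0.04]
```

```bash
python3 - <<'E'
from h import *;import cv2
s=viewer.snapshot("side");a=cv2.resize(s["pixels"][200:265,270:345,::-1],None,fx=7,fy=7,interpolation=2)
cv2.imwrite("pics/m4.png",np.clip(a*0.95,0,255).astype(np.uint8))
E
```

```text
(no output)
```

View pics/m4.png

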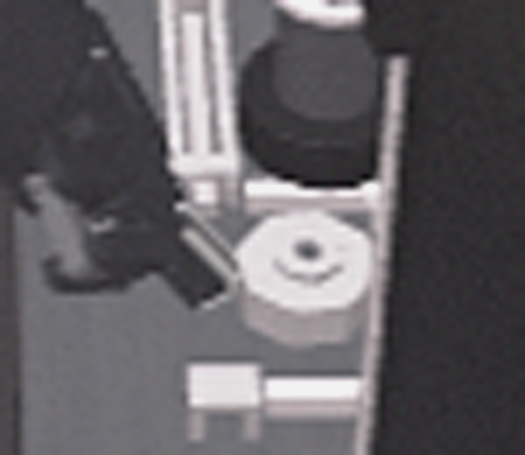

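The cap's right edge is at (372,262) and the fence at about (380,262), so it is 1-3 mm short. The gripper is well clear of the ring light, so I'll ease it on.

```bash
python3 -m jog '-0.06 0 0.045 0 0;0 0 0 0 0'|head -1;python3 -c "from h import *;st()"; python3 -m jog '-0.06 0 0.045 0 0;0 0 0 0 0'|head -1;python3 -c "from h import *;st()"; python3 -m jog '-0.06 0 0.045 0 0;0 0 0 0 0'|head -1;python3 -c "from h import *;st()"
```

```text
t: 18.6
t 18.6 local [-30.6   1.5] z 109.0 yerr 1.57 zax [ 0.576 -0.124 -0.808] F [-2.2 -0.2] 0.5 j [-0.25  0.21 -0.95 -0.22  0.02 -0.04]
t: 18.85
t 18.85 local [-29.8   1.5] z 108.9 yerr 1.57 zax [ 0.576 -0.124 -0.808] F [-2.2 -0.3] 0.6 j [-0.25  0.21 -0.95 -0.22  0.02 -0.04]
t: 19.1
t 19.1 local [-29.4   1.6] z 108.8 yerr 1.57 zax [ 0.575 -0.124 -0.808] F [-6.   0.4] 3.9 j [-0.25  0.21 -0.94 -0.22  0.02 -0.04]
```

The force rose to 6 N at the fence, so the cap is home. I'll back off and go round to the far side of the knob.

```bash
python3 -m jog '0.5 0 -0.38 0 0;1.6 0 -1.18 0 0;1.6 0 -1.18 0 0;0 0 -4 0 0;0 0 -4 0 0;0 0 0 0 0'|head -1; python3 - <<'E'
from h import *;import cv2
st();need(-110,210,180)
s=viewer.snapshot("side");a=cv2.resize(s["pixels"][185:265,270:345,::-1],None,fx=7,fy=7,interpolation=2)
cv2.imwrite("pics/m5.png",np.clip(a*0.95,0,255).astype(np.uint8))
E
```

```text
t: 19.85
t 19.85 local [-121.6    1.8] z 177.0 yerr 1.57 zax [ 0.58  -0.125 -0.805] F [-0.  -0.1] 0.6 j [-0.27 -0.12 -1.04  0.02  0.03 -0.05]
rows cm total to (-110, 210, 180) [-1.14 20.82  0.39]
```

View pics/m5.png

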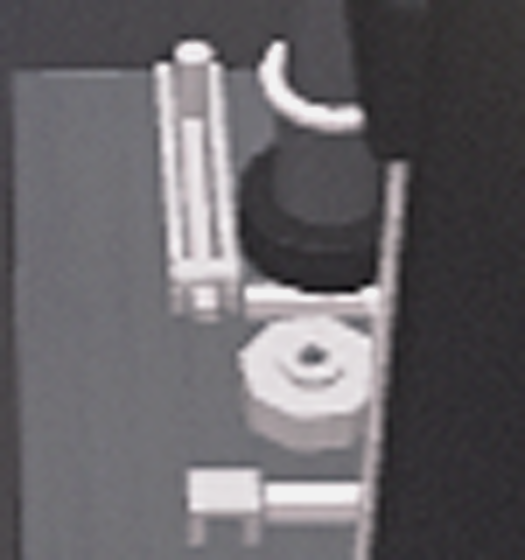

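The cap's right edge now meets the fence at (375,355), it lies flat boss-up, and the mouth is clear. Now the bolt.

```bash
python3 -m jog '-0.2 3 0 0 0;-0.2 4.5 0.1 0 0;-0.2 4.5 0.1 0 0;-0.2 4.5 0.1 0 0;-0.2 4.3 0.1 0 0;0 0 0 0 0'|head -1; python3 -c "from h import *;st();need(-30,208,180);need(-30,205,132)"
```

```text
t: 20.65
t 20.65 local [-111.4  212.8] z 174.6 yerr 1.574 zax [ 0.576 -0.122 -0.809] F [0.3 0. ] 0.0 j [ 0.32  0.1  -0.8   0.1  -0.3   0.44]
rows cm total to (-30, 208, 180) [-6.89 -0.51  4.35]
rows cm total to (-30, 205, 132) [-4.07 -0.79  8.24]
```

```bash
python3 -m jog '-1 0 2 0 0;-1 0 2 0 0;-1 0 2 0 0;-1 0 2.2 0 0;0 -0.8 0 0 0;0 0 0 0 0'|head -1; python3 -c "from h import *;st()"; python3 -m jog '0 -0.5 0 0 0;0 -0.5 0 0 0;0 -0.5 0 0 0;0 -0.5 0 0 0;0 0 0 0 0'|head -1; python3 -c "from h import *;st()"
```

```text
t: 21.4
t 21.4 local [-32.  200.2] z 132.2 yerr 1.569 zax [ 0.574 -0.125 -0.809] F [-0.4  0.5] 0.3 j [ 0.21  0.27 -0.74 -0.02 -0.25  0.35]
t: 22.02
t 22.02 local [-31.2 181.2] z 133.3 yerr 1.57 zax [ 0.576 -0.124 -0.808] F [ 0.5 -0. ] -0.8 j [ 0.17  0.25 -0.77 -0.04 -0.22  0.31]
```

```bash
python3 -m jog '0 -0.4 0 0 0;0 -0.4 0 0 0;0 -0.4 0 0 0;0 -0.4 0 0 0;0 -0.4 0 0 0;0 0 0 0 0'|head -1; python3 -c "from h import *;st()"; python3 -m jog '0 -0.8 0 0 0;0 -0.8 0 0 0;0 -0.8 0 0 0;0 -0.8 0 0 0;0 -0.8 0 0 0;0 0 0 0 0'|head -1; python3 -c "from h import *;st()"
```

```text
t: 22.78
t 22.77 local [-31.2 161.3] z 133.4 yerr 1.57 zax [ 0.576 -0.124 -0.808] F [0.  0.5] -0.7 j [ 0.13  0.24 -0.79 -0.06 -0.2   0.28]
t: 23.52
t 23.52 local [-31.2 120.5] z 133.5 yerr 1.569 zax [ 0.575 -0.125 -0.808] F [-0.9 -0. ] -0.6 j [ 0.04  0.21 -0.84 -0.09 -0.15  0.2 ]
```

```bash
python3 - <<'E'
from h import *
s=viewer.snapshot("side");g=s["pixels"].mean(2)
for y in range(60,171,8):
    w=O+Rz@[-.035,y/1e3];u=proj(s,[w[0],w[1],.142]);c,r=u.round().astype(int);print(y,(c,r),g[r-1:r+2,c-1:c+2].mean().round(),end=" | ")
E
```

```text
60 (np.int64(299), np.int64(215)) 198.0 | 68 (np.int64(299), np.int64(213)) 166.0 | 76 (np.int64(298), np.int64(211)) 166.0 | 84 (np.int64(298), np.int64(209)) 168.0 | 92 (np.int64(298), np.int64(207)) 183.0 | 100 (np.int64(298), np.int64(204)) 227.0 | 108 (np.int64(298), np.int64(202)) 106.0 | 116 (np.int64(297), np.int64(200)) 71.0 | 124 (np.int64(297), np.int64(198)) 126.0 | 132 (np.int64(297), np.int64(196)) 160.0 | 140 (np.int64(297), np.int64(194)) 135.0 | 148 (np.int64(297), np.int64(193)) 114.0 | 156 (np.int64(297), np.int64(191)) 83.0 | 164 (np.int64(296), np.int64(189)) 79.0 |
```

The knob is moving with the finger, at y ≈ 100 with the TCP about 20 mm behind it. Home should be at TCP y ≈ 72.

```bash
python3 -m jog '0 -0.8 0 0 0;0 -0.8 0 0 0;0 -0.8 0 0 0;0 -0.8 0 0 0;0 -0.5 0 0 0;0 0 0 0 0'|head -1; python3 -c "from h import *;st()"; python3 -m jog '0 -0.3 0 0 0;0 -0.2 0 0 0;0 -0.2 0 0 0;0 0 0 0 0'|head -1; python3 -c "from h import *;st()"; python3 -m jog '0 -0.15 0 0 0;0 0 0 0 0'|head -1; python3 -c "from h import *;st()"
```

```text
t: 24.32
t 24.32 local [-31.2  83.8] z 133.6 yerr 1.569 zax [ 0.575 -0.125 -0.808] F [0.5 1.5] -0.5 j [-0.05  0.19 -0.87 -0.11 -0.1   0.13]
t: 24.82
t 24.82 local [-31.2  77.5] z 133.6 yerr 1.57 zax [ 0.576 -0.124 -0.808] F [0.6 2.6] 0.1 j [-0.06  0.18 -0.88 -0.11 -0.09  0.12]
t: 25.08
t 25.07 local [-31.2  76.1] z 133.6 yerr 1.57 zax [ 0.576 -0.124 -0.808] F [-0.3  2.2] -0.1 j [-0.07  0.18 -0.88 -0.11 -0.09  0.11]
```

Friction is about 2.5 N. I'll take 1 mm steps until the force rises at the stop.

```bash
python3 -m jog '0 -0.1 0 0 0;0 -0.1 0 0 0;0 0 0 0 0'|head -1; python3 -c "from h import *;st()"; python3 -m jog '0 -0.1 0 0 0;0 0 0 0 0'|head -1; python3 -c "from h import *;st()"; python3 -m jog '0 -0.08 0 0 0;0 0 0 0 0'|head -1; python3 -c "from h import *;st()"
```

```text
t: 25.45
t 25.45 local [-31.3  74. ] z 133.6 yerr 1.57 zax [ 0.576 -0.124 -0.808] F [-0.4  3. ] -0.8 j [-0.07  0.18 -0.88 -0.11 -0.08  0.11]
t: 25.7
t 25.7 local [-31.2  73. ] z 133.6 yerr 1.57 zax [ 0.576 -0.124 -0.808] F [-0.2  2.2] -0.3 j [-0.07  0.18 -0.88 -0.11 -0.08  0.11]
t: 25.95
t 25.95 local [-31.3  72.2] z 133.6 yerr 1.57 zax [ 0.576 -0.124 -0.808] F [0.7 2.1] -0.9 j [-0.07  0.18 -0.88 -0.11 -0.08  0.11]
```

```bash
python3 -m jog '0 -0.08 0 0 0;0 0 0 0 0'|head -1; python3 -c "from h import *;st()"; python3 -m jog '0 -0.08 0 0 0;0 0 0 0 0'|head -1; python3 -c "from h import *;st()"; python3 -m jog '0 -0.08 0 0 0;0 0 0 0 0'|head -1; python3 -c "from h import *;st()"
```

```text
t: 26.2
t 26.2 local [-31.3  71.8] z 133.6 yerr 1.571 zax [ 0.576 -0.123 -0.808] F [-0.4  3.9] -0.4 j [-0.08  0.18 -0.88 -0.11 -0.08  0.1 ]
t: 26.45
t 26.45 local [-31.2  71.5] z 133.7 yerr 1.572 zax [ 0.576 -0.122 -0.808] F [0.6 7.3] -1.3 j [-0.08  0.18 -0.88 -0.12 -0.08  0.1 ]
t: 26.7
t 26.7 local [-31.3  71.3] z 133.7 yerr 1.573 zax [ 0.576 -0.121 -0.808] F [1.3 9.7] -1.3 j [-0.08  0.18 -0.88 -0.12 -0.07  0.1 ]
```

The force climbed to 9.7 N with hardly any motion, at the expected TCP y, so the bolt is at its stop. I'll release, withdraw and check.

```bash
python3 -m jog '0 0.3 0 0 0;0 1 0 0 0;0 1.5 0 0 0;0 0 -2 0 0;0 0 -4 0 0;0 0 -4 0 0;0 0 -4 0 0;0 0 0 0 0;0 0 0 0 0'|head -1; python3 - <<'E'
from h import *
st();s=viewer.snapshot("side");g=s["pixels"].mean(2)
for y in list(range(40,66,4))+[-10,-20,-30,-38]:
    z=.142 if y>39 else .113
    w=O+Rz@[-.035,y/1e3];u=proj(s,[w[0],w[1],z]);c,r=u.round().astype(int);print(y,int(c),int(r),g[r-1:r+2,c-1:c+2].mean().round(),end=" | ")
import cv2
n=(s["pixels"].min(2)>150).astype(np.uint8);c=n[225:258,300:326];v,u=np.nonzero(c);print("\ncap bright",u.mean()+300,v.mean()+225,u.max()+300)
E
```

```text
t: 27.82
t 27.82 local [-113.6   98.7] z 246.5 yerr 1.571 zax [ 0.576 -0.124 -0.808] F [ 0.9 -0.7] -0.1 j [ 0.04 -0.14 -0.82  0.27 -0.15  0.2 ]
40 299 220 173.0 | 44 299 219 199.0 | 48 299 218 224.0 | 52 299 217 243.0 | 56 299 216 203.0 | 60 299 215 163.0 | 64 299 214 125.0 | -10 300 243 231.0 | -20 300 246 227.0 | -30 301 249 228.0 | -38 301 251 232.0 | 
cap bright 312.1513043478261 240.3426086956522 325
```

The knob peaks at y = 52, the bolt spans the gap to the keeper, and the cap hasn't moved since the last picture. I'm handing in.

```bash
python3 -c "
from rig import arm
print(arm.finish_job())"
```

```text
the job is handed in; nothing more can be done
None
```

The job is handed in at about 28 s, verdict not shown: the cap lies boss-up against the back fence, the bolt was pushed to its stop (9.7 N) and let go, and the arm is clear, though the tipping push briefly read about 17 N (limit 20 N).

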